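Fit the spice grinder's lid and hold it at the half-way mark

TASK

Fit the loose black lid with the orange grip bar onto the white spice grinder: set its two lugs down through the collar's two notches, straight down until the lid sits flat. Then turn it clockwise (seen from above) against the return spring until its white pointers stand at the green marks, half-way to the red lock marks and well short of the lock click. Finish while still gripping the lid and holding it steadily there; leave the things round about where they are.

Things in the scene. Friction and masses are not known exactly. Their poses are not given: they have to be found in the camera images.
- grinder: electric spice grinder fixed to the worktop: white, round, 132 mm across, 95 mm high. Origin at the centre of its underside, z up. The collar on top has two notches, at its +x and -x (same after half a turn). Marks on the black rim at each notch: white at the notch, green (half-way) 42 deg clockwise of it, red (lock) 84 deg clockwise. Clockwise is seen from above: negative yaw
- collar (a point): centre of the collar's top, on the grinder's axis, 95 mm above its underside; axes as the grinder's. Collar 121 mm outside; grey inner flange 6 mm thick, bore 78 mm diameter; the two notches are 21 mm wide and reach out to 100 mm diameter. The lid's disc comes to rest on this top, its lugs under the flange
- grinder_lid: loose lid, 0.14 kg, upright on the worktop. Origin at the centre of its underside, z up; same after half a turn. Black plug 72 mm diameter, z 0 to 18 mm, two lugs at +x and -x 14 mm wide, to radius 48 mm, z 3 to 10 mm; black disc 98 mm diameter, z 18 to 24 mm with white pointers at +x and -x. Enters with its x along the grinder's x; seated: origin 77 mm above the grinder's
- lid_grip (a point): middle of the lid's orange grip bar, on the lid's axis, 41 mm above its underside; axes as the lid's. The bar is 60 mm long along x, 20 mm wide in y, 34 mm high (z 24 to 58 mm of the lid)
- grinder_switch (a joint): angle (rad) of the spring-loaded ring in the collar, 0 at rest. The lugs push it once the lid has turned 7 deg clockwise from the notches; then it is the lid's turn minus 0.122: 0.61 at the green marks, 1.34 at the lock. The spring turns ring and lid back if let go: 0.08 N m at 0, 0.15 N m at half-way. Lock balls resist from about 0.9 and click at about 1.25
- spice_jar: small glass spice jar with a green cap, 46x46x106 mm, a bystander; origin at the centre of its underside
- garlic: garlic bulb, about 53 mm, a bystander; origin at the centre of its underside
- katori: small steel bowl, 94 mm across, 38 mm high, a bystander; origin at the centre of its underside
- spoon: steel spoon, 191x38x13 mm, a bystander; origin at the centre of its underside
- matchbox: red matchbox, 35x52x14 mm, a bystander; origin at the centre of its underside
Things that resemble listed ones, but are neither listed nor needed, are in the scene too. There is more than one size of the grinder_lid; the job needs the largest.

How it is judged:
By the outcome, as a careful person would: the job done as asked, in the order asked, and still so for the second after the job is handed in, while the arm keeps its last pose, push and grip.
It also fails if it takes over 42 s, if anything falls off the work surface, if the arm or the gripper's body presses on something with over 40 N, if the wrist force passes 120 N, or if a joint passes its speed limit or range.

ROBOT

A 6-joint arm with a two-finger parallel gripper is mounted at the origin on a cart in front of the work surface, level with it; the furniture and walls round the work are solid. World frame = base frame: x ahead of the robot, y to its left, z up, the work surface at z = 0. Lengths are in mm, angles in rad, forces in N, time in s.
With the tool pointing down it reaches from about 425 to 925 mm from the base axis. Payload 12.5 kg.
Tool frame: the origin (TCP) lies midway between the tips of the shut fingers; the grasp point (between the pads) lies 19 mm behind it; z points along the fingers, y is the line along which they close (so a half turn about z gives the same grasp; the last joint's range is limited). The gripper opens to 85 mm and grips with 20 to 120 N. Pads are 22 mm wide; open, the fingers measure 114 mm over their backs; the gripper's body (76 mm by 85 mm) begins 54 mm behind the grasp point. The pads swing forward as they close: fully open they stand 13 mm farther back than shut.
Start: joints at [-1.261, 0.491, 1.559, -0, 1.092, -0.106], TCP at [252.475, -571.753, 231.327] pointing down, gripper open.
Joint ranges: [-3.1, 3.1], [-0.84, 2.19], [0.05, 2.79], [-1.13, 4.28], [0.06, 2.93], [-2.69, 2.69]. Speed limits (rad/s): [2.22, 2.22, 2.79, 3.14, 3.14, 3.14].

INTERFACE

Orientations are given as a rotation vector (axis times angle).
In Python, from cell import robot gives the robot as it stands.
- The arm moves only by the tool tcp_steps, called after "Call:" as name(argument=value, ...) on one line, values as JSON. Schema: {"type":"object","properties":{"offsets":{"type":"object","properties":{"deltas":{"type":"array","items":{"type":"array","items":{"type":"number"},"minItems":7,"maxItems":7},"minItems":1,"maxItems":8}},"additionalProperties":false,"required":["deltas"]},"only":{"type":"string"},"quiet":{"type":"boolean"},"lines":{"type":"string"}},"required":["offsets"],"additionalProperties":false}. offsets is an object whose key "deltas" holds a list of rows, 1 to 8 of them, each of 7 numbers: dx, dy, dz in shares of the most that a row can go, 1 being 62.5 mm, then a rotation vector rx, ry, rz in a scale on which 1.0 is 90 degrees, then the finger opening in mm; each row shifts and turns the commanded pose from where the row before left it, along the tool's axes as they then stand; what a row does not reach is not made up. A row lasts 1/8 s, in which the tool goes at most 62.5 mm and 0.188 rad, less where a joint would pass 70% of its speed; a pose out of reach is approached as far as the arm can. The fingers move at their own pace and stop on an object; the grip force is fixed at half the most. Time passes only in rows, so rows that do not move let the fingers close. The tool returns the time, the measured TCP pose, the force, the opening and the grip force at its end. only (a regular expression) keeps the lines of the reply that match it, lines (a string "A,B") keeps lines A to B, and quiet returns only ok. Input that does not fit is refused with a message, and nothing moves.
- robot.read_state(): the state, without advancing time (a new reading comes with each control period).
- robot.grab_frame(name): name is "scene" or "side" or "wrist"; returns (picture, depth): 480x640x3 uint8, red, green, blue; 480x640 float32, mm along the optical axis (not along the pixel's ray), 0 where there is no reading.
- robot.get_calibration(name): a dict with "intrinsics" (3x3 intrinsics, pixels), "k1" (the pictures are not rectified: a ray, as slopes to the right and down, at radius r is drawn at 1 + k1 r^2 times it, then the intrinsics apply), "T" (4x4, takes a point from camera to world coordinates). Camera axes: x right, y up, looking along -z (the intrinsics and any distortion apply to the point x, -y, -z); pixel columns grow to the right and rows downward; lengths in mm; the calibration is good to about 2 mm. A picture is of the moment at which its call begins: read the wrist's pose just before it. get_calibration takes no time and is no camera call; for the wrist camera it gives the pose at the moment of the call.
- robot.job_done(): hands the job in; it is judged then, once.
The state is a dict: "time_s": time; "joint_positions": joint angles; "joint_velocities": joint speeds; "joint_torque": joint torques, N m; "position": TCP position; "tcp_rot": TCP orientation; "contact_force": force on the tool from outside, world axes, zero at the start; "ft_torque": the same for the moment, N m; "finger_gap": finger opening in mm; "gripper_force": force on a finger pad.
Only numpy, scipy, OpenCV 4.12 (cv2) and the standard library are available. Lean on these libraries where they do the work, as an engineer would, in place of code of your own. Each camera call takes 0.05 s, during which the arm holds its last target. There are 200 camera calls.

## Working session

There is one attempt and no reset: what is moved stays moved. The work goes in short steps, Python scripts to look and compute and a tool call to move; the robot and the scene stay as the last step left them, time stands still between calls to the robot, and variables do not carry over. Pictures are saved under pics/ and viewed, at most 10 in all, crops included, and the job is handed in when it is done.

```bash
mkdir -p pics; cat > h.py <<'E'
import numpy as np, cv2
from cell import robot
def grab(n):
    c=robot.get_calibration(n); im,d=robot.grab_frame(n); np.savez(f'{n}.npz',im=im,d=d,K=c['intrinsics'],k1=c['k1'],T=c['T']); return im,d
def ray(u,v,f):
    K=f['K'];k=float(f['k1']);p=np.array([(u-K[0,2])/K[0,0],(v-K[1,2])/K[1,1]]);q=p.copy()
    for _ in range(20): q=p/(1+k*(q@q))
    return q
def pt(n,u,v,z=None):
    f=np.load(f'{n}.npz');q=ray(u,v,f);T=f['T'];r=np.array([q[0],-q[1],-1.])
    if z is None: return (T@np.r_[r*f['d'][int(round(v)),int(round(u))],1])[:3]
    w=T[:3,:3]@r; return T[:3,3]+w*(z-T[2,3])/w[2]
E
python3 - <<'E'
from h import *
for n in('scene','side'):
    im,d=grab(n); cv2.imwrite(f'pics/{n}1.png',im[...,::-1])
    f=np.load(n+'.npz');print(f['T'].round(2),f['k1'],f['K'][0,0])
print(robot.read_state())
E
```

```text
[[-8.5000e-01  3.8000e-01 -3.7000e-01  2.6016e+02]
 [-5.3000e-01 -5.9000e-01  6.1000e-01  4.7616e+02]
 [ 2.0000e-02  7.1000e-01  7.0000e-01  6.9580e+02]
 [ 0.0000e+00  0.0000e+00  0.0000e+00  1.0000e+00]] -0.019703726587536094 435.0880433493161
[[ 8.50000e-01  1.70000e-01 -4.90000e-01 -6.79000e+01]
 [-5.20000e-01  3.10000e-01 -8.00000e-01 -1.16942e+03]
 [ 2.00000e-02  9.40000e-01  3.50000e-01  5.85640e+02]
 [ 0.00000e+00  0.00000e+00  0.00000e+00  1.00000e+00]] -0.14143882252724008 624.1148470323079
{'time_s': 0.1, 'joint_positions': array([-1.26061436e+00,  4.91466451e-01,  1.55941017e+00,  1.66934117e-05,
        1.09173996e+00, -1.05553154e-01]), 'joint_velocities': array([ 2.40643770e-04, -1.13248851e-03, -7.74651209e-05,  5.66756291e-04,
        9.83059234e-05, -1.04462479e-05]), 'joint_torque': array([ 5.44614726e-03, -6.19443369e+01, -2.62025571e+01,  1.25228161e-05,
        2.87369032e-03, -2.11114855e-05]), 'position': array([ 252.3977422 , -571.52950371,  230.79912223]), 'tcp_rot': array([-3.07296864e+00, -6.48120164e-01,  1.41086085e-04]), 'contact_force': array([-0.3506801 ,  0.35050892, -0.01112661]), 'ft_torque': array([ 0.04988541, -0.06639254,  0.00538774]), 'gripper_force': 0.0, 'finger_gap': 85.46732362467698}
```

View pics/scene1.png

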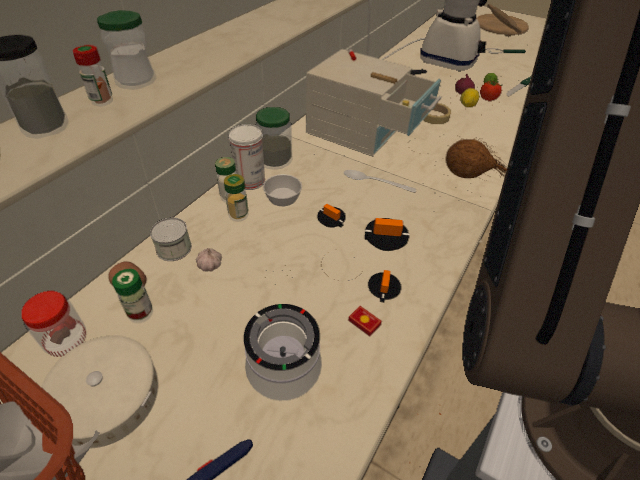

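View pics/side1.png

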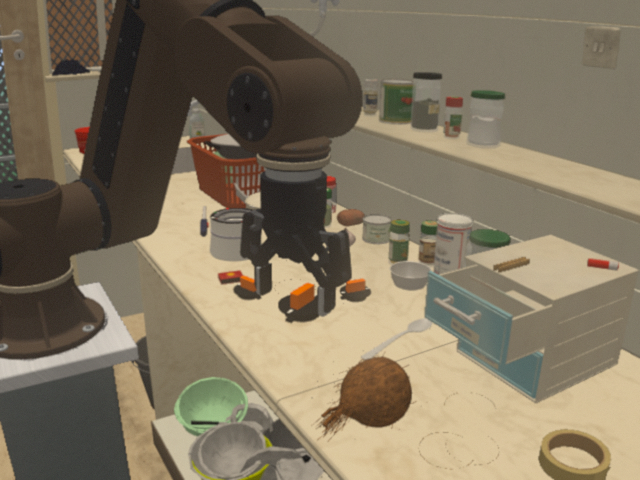

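The scene view shows three black lids with orange bars, at (331,215), (387,233) and (384,286). The one at (387,233) looks largest. The grinder is at (282,345), and its marks are visible. Next is a close crop to check the choice.

```bash
python3 - <<'E'
from h import *
im=np.load('scene.npz')['im'][...,::-1]
a=cv2.resize(im[195:315,310:420],None,fx=4,fy=4,interpolation=2)[:480]
b=cv2.resize(im[295:415,230:330],None,fx=4,fy=4,interpolation=2)
cv2.imwrite('pics/c1.png',np.hstack([a,b])[:, :])
print(a.shape,b.shape)
for (u,v) in [(331,213),(387,227),(385,280),(387,245),(365,232),(409,234),(282,310),(251,318),(312,365)]: print(u,v,pt('scene',u,v).round(1))
E
```

```text
(480, 440, 3) (480, 400, 3)
331 213 [ 606.3 -178.2   29. ]
387 227 [260.2 476.2 695.8]
385 280 [414.3 -56.3  42.3]
387 245 [ 455.9 -158.9   26.4]
365 232 [ 515.2 -172.5   22.1]
409 234 [ 429.5 -216.    26.4]
282 310 [519.2 137.6  93.3]
251 318 [551.7 179.1  95.2]
312 365 [431.9 181.2  63.9]
```

View pics/c1.png

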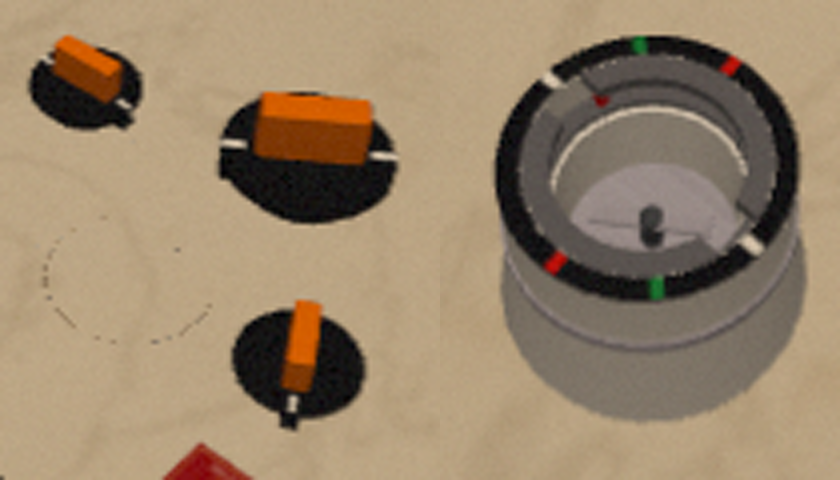

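The crop confirms it. The lid at scene (387,233) is clearly the largest, and the other two at (331,215) and (384,286) are decoys. The grinder's white marks are at about (258,315) and (308,356).

```bash
python3 - <<'E'
from h import *
def P(cx,cy,ox,oy,z): return pt('scene',ox+(cx+.5)/4-.5,oy+(cy+.5)/4-.5,z)
for nm,a,b in [('W',(113,80),(311,244)),('G',(200,45),(217,288)),('R',(291,66),(116,262))]:
    p,q=P(*a,230,295,95),P(*b,230,295,95);d=p-q
    print(nm,((p+q)/2).round(1),np.linalg.norm(d).round(1),np.degrees(np.arctan2(d[1],d[0])).round(1))
p,q=P(220,143,310,195,24),P(397,157,310,195,24);d=p-q
print('lid',((p+q)/2).round(1),np.linalg.norm(d),np.degrees(np.arctan2(d[1],d[0])))
# bar top corners z=58
for c in [(262,94),(372,101),(368,126+38),(256,124)]: print(P(*c,310,195,58).round(1))
from scipy.spatial.transform import Rotation as R
T=robot.get_calibration('wrist')['T'];s=robot.read_state();Rt=R.from_rotvec(s['tcp_rot']).as_matrix()
print(Rt.round(3)); print('cam in tool',(Rt.T@(T[:3,3]-s['position'])).round(1),(Rt.T@T[:3,:3]).round(3))
E
```

```text
W [492.1 177.   95. ] 110.2 -9.8
G [492.  177.3  95. ] 111.0 -51.5
R [492.2 177.4  95. ] 110.8 -93.5
lid [ 474.  -196.7   24. ] 97.4928756843546 26.817197150116296
[ 502.9 -188.2   58. ]
[ 450.4 -216.2   58. ]
[ 432.6 -170.4   58. ]
[ 495.1 -165.3   58. ]
[[ 0.915  0.404 -0.   ]
 [ 0.404 -0.915  0.001]
 [ 0.    -0.001 -1.   ]]
cam in tool [  78.7   -0.4 -143.2] [[-0.     0.951  0.31 ]
 [ 1.     0.001 -0.001]
 [-0.001  0.31  -0.951]]
```

The rows are not in the units I measure in: shifts go in shares of 62.5 mm and turns go in shares of 90 degrees. I convert before sending: 44 mm is 0.704, -32 mm is -0.512.

Call:
tcp_steps(offsets={"deltas":[[0.704,-0.512,0.128,0,0,0,85],[0.704,-0.512,0.128,0,0,0,85],[0.704,-0.512,0.128,0,0,0,85],[0.704,-0.512,0.128,0,0,0,85],[0.704,-0.512,0.128,0,0,0,85],[0.704,-0.512,0.128,0,0,0,85],[0.704,-0.496,0.128,0,0,0,85],[0.704,-0.496,0.128,0,0,0,85]]})

```text
time_s: 1.1
position: [472.5, -195.6, 167.0]
tcp_rot: [3.074, 0.648, -0.0]
contact_force: [1.1, -0.5, 0.2]
finger_gap: 85.5
gripper_force: 0.0
```

Call:
tcp_steps(offsets={"deltas":[[0,0,0,0,0,-0.1146,85],[0,0,0,0,0,-0.1146,85],[0,0,0,0,0,-0.1146,85],[0,0,0,0,0,-0.1146,85],[0,0,0,0,0,-0.1146,85],[0,0,0,0,0,-0.1146,85],[0,0,0,0,0,-0.1146,85],[0,0,0,0,0,-0.1146,85]]})

```text
time_s: 2.1
position: [471.8, -197.1, 167.1]
tcp_rot: [-1.876, -2.52, 0.0]
contact_force: [0.2, 0.8, 0.2]
finger_gap: 84.9
gripper_force: 0.0
```

Call:
tcp_steps(offsets={"deltas":[[0,0,0,0,0,-0.1146,85],[0,0,0,0,0,0,85],[0,0,0,0,0,0,85]]})

```text
time_s: 2.48
position: [471.8, -197.2, 167.2]
tcp_rot: [-1.655, -2.67, 0.0]
contact_force: [-0.0, 0.4, 0.6]
finger_gap: 85.2
gripper_force: 0.0
```

```bash
cat > st.py <<'E'
from h import *
from scipy.spatial.transform import Rotation as R
def st():
    s=robot.read_state();M=R.from_rotvec(s['tcp_rot']).as_matrix()
    print(round(s['time_s'],2),s['position'].round(1),'yaw',np.degrees(np.arctan2(M[1,0],M[0,0])).round(2),'z',M[:,2].round(3),'gap',round(s['finger_gap'],1),'F',s['contact_force'].round(1),'T',s['ft_torque'].round(2),'j',s['joint_positions'].round(2)); return s,M
E
python3 - <<'E'
from st import *
st();im,d=grab('wrist');cv2.imwrite('pics/w1.png',im[...,::-1])
E
```

```text
2.48 [ 471.8 -197.2  167.2] yaw 116.41 z [-0.  0. -1.] gap 85.2 F [-0.   0.4  0.6] T [-0.01 -0.01  0.01] j [-0.53  0.41  1.91 -0.    0.82 -0.99]
```

View pics/w1.png

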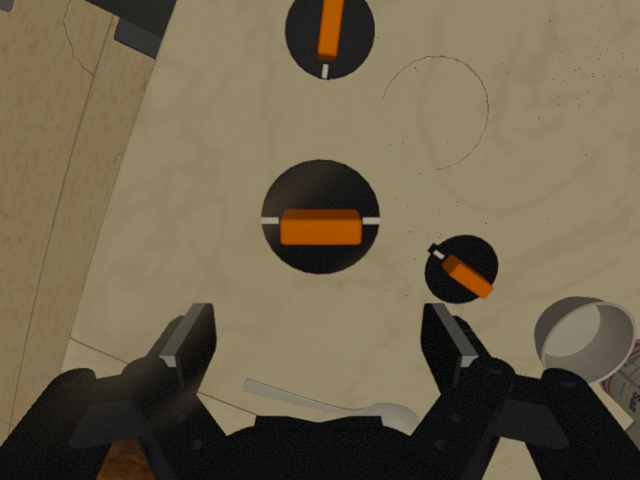

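The wrist view shows the large lid centred, with pointer ends at (261,220) and (380,220) and its bar parallel to the closing line. There is room for both fingers.

```bash
python3 - <<'E'
from st import *
s,M=st()
p,q=pt('wrist',261,220.5,24),pt('wrist',380,220.5,24);d=q-p;c=(p+q)/2
print(c,np.linalg.norm(d),np.degrees(np.arctan2(d[1],d[0])))
for a,b in[((281,209),(361,209)),((281,244),(361,244))]: 
  print(pt('wrist',*a,58).round(1),pt('wrist',*b,58).round(1))
print(pt('wrist',320,227).round(1))
for t in(c,np.array([474,-196.7,0])): print('tool delta',(M.T@(t-s['position'])).round(1))
E
```

```text
2.52 [ 471.9 -197.2  167.2] yaw 116.45 z [-0.  0. -1.] gap 85.1 F [-0.7  0.1 -0. ] T [0.   0.01 0.01] j [-0.53  0.41  1.91 -0.    0.82 -0.99]
[ 472.97320754 -197.15614017   24.        ] 97.75498491995639 26.420658495800765
[ 439.4 -193.7   58. ] [ 490.7 -168.2   58. ]
[ 450.5 -217.8   58. ] [ 503.4 -191.5   58. ]
[ 470.3 -193.1   58.8]
tool delta [ -0.5   1.  143.2]
tool delta [ -0.5   2.2 167.2]
```

Converted, 50 mm is 0.8, 30 mm is 0.48.

Call:
tcp_steps(offsets={"deltas":[[-0.008,0.024,0.8,0,0,0,85],[0,0,0.8,0,0,0,85],[0,0,0.48,0,0,0,85],[0,0,0.24,0,0,0,85],[0,0,0,0,0,0,85]]})

```text
time_s: 3.15
position: [473.3, -197.0, 21.9]
tcp_rot: [-1.651, -2.672, 0.0]
contact_force: [-0.1, -0.6, -0.5]
finger_gap: 85.1
gripper_force: 0.0
```

Call:
tcp_steps(offsets={"deltas":[[0,0,0,0,0,0,50],[0,0,0,0,0,0,50],[0,0,0,0,0,0,50],[0,0,0,0,0,0,50],[0,0,0,0,0,0,50],[0,0,0,0,0,0,50]]})

```text
time_s: 3.9
position: [473.9, -197.3, 23.7]
tcp_rot: [1.649, 2.671, -0.0]
contact_force: [-1.8, 0.2, 5.5]
finger_gap: 59.1
gripper_force: 65.0
```

```bash
python3 -c "
from st import *
st()"
```

```text
3.9 [ 473.9 -197.3   23.7] yaw 116.63 z [ 0.002 -0.001 -1.   ] gap 59.1 F [-1.8  0.2  5.5] T [ 0.01  0.28 -0.06] j [-0.52  0.65  2.01 -0.    0.48 -0.99]
```

Converted, -40 mm is -0.64, -20 mm is -0.32, 0.18 rad / 1.5708 = 0.1146.

Call:
tcp_steps(offsets={"deltas":[[0,0,-0.32,0,0,0,50],[0,0,-0.64,0,0,0,50],[0,0,-0.64,0,0,0.0637,50],[0,0,-0.64,0,0,0.1146,50],[0,0,0,0,0,0.1146,50],[0,0,0,0,0,0.1095,50],[0.32,-0.04,0,0,0,0,50],[0.64,-0.08,0,0,0,0,50]]})

```text
time_s: 4.9
position: [475.9, -135.9, 162.7]
tcp_rot: [2.397, 2.03, 0.001]
contact_force: [0.9, 0.5, -2.2]
finger_gap: 59.5
gripper_force: 64.9
```

Call:
tcp_steps(offsets={"deltas":[[0.8,-0.096,0,0,0,0,50],[0.8,-0.096,0,0,0,0,50],[0.8,-0.096,0,0,0,0,50],[0.8,-0.096,0,0,0,0,50],[0.8,-0.096,0,0,0,0,50],[0.64,-0.08,0,0,0,0,50],[0.352,-0.04,0,0,0,0,50],[0,0,0,0,0,0,50]]})

```text
time_s: 5.9
position: [490.1, 179.1, 162.5]
tcp_rot: [2.393, 2.035, 0.0]
contact_force: [-0.9, 0.3, -1.4]
finger_gap: 59.3
gripper_force: 64.9
```

```bash
python3 - <<'E'
from st import *
st();im,d=grab('wrist');cv2.imwrite('pics/w2.png',im[...,::-1]);grab('scene')
st()
E
```

```text
5.9 [490.1 179.1 162.5] yaw 80.75 z [ 0.  0. -1.] gap 59.3 F [-0.9  0.3 -1.4] T [0.02 0.04 0.  ] j [0.22 0.43 1.89 0.   0.82 0.39]
6.0 [490.3 177.4 162.4] yaw 80.58 z [-0. -0. -1.] gap 58.9 F [-0.2 -1.  -2.3] T [0.01 0.   0.07] j [ 0.22  0.43  1.89 -0.    0.82  0.39]
```

View pics/w2.png

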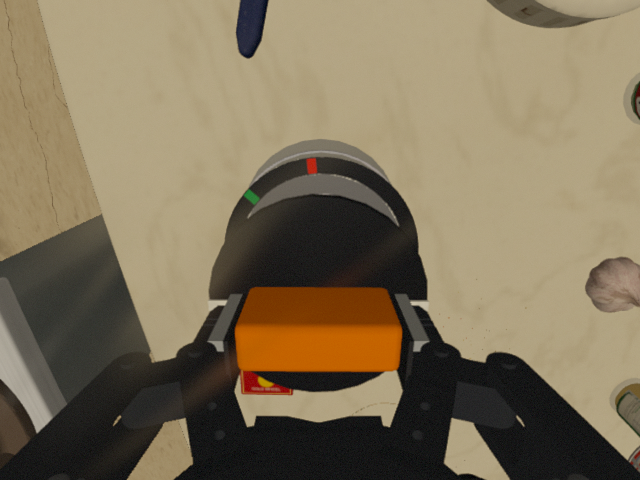

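Held lid: pointers at about (213,300) and (424,301). Grinder: red mark at (312,165) and green at (251,197). I'll take a still frame and enlarge the marks and the pointers.

```bash
python3 - <<'E'
from st import *
im,d=grab('wrist');st()
a=cv2.resize(im[140:300,200:440],None,fx=3,fy=3,interpolation=2)
b=cv2.resize(im[285:320,200:440],None,fx=3,fy=3,interpolation=2)
cv2.imwrite('pics/c2.png',np.vstack([a,b])[...,::-1])
E
```

```text
6.05 [490.5 177.  162.4] yaw 80.51 z [-0. -0. -1.] gap 58.9 F [ 0.1 -0.4 -1.7] T [-0.02 -0.05 -0.07] j [ 0.22  0.43  1.89 -0.    0.82  0.39]
```

View pics/c2.png

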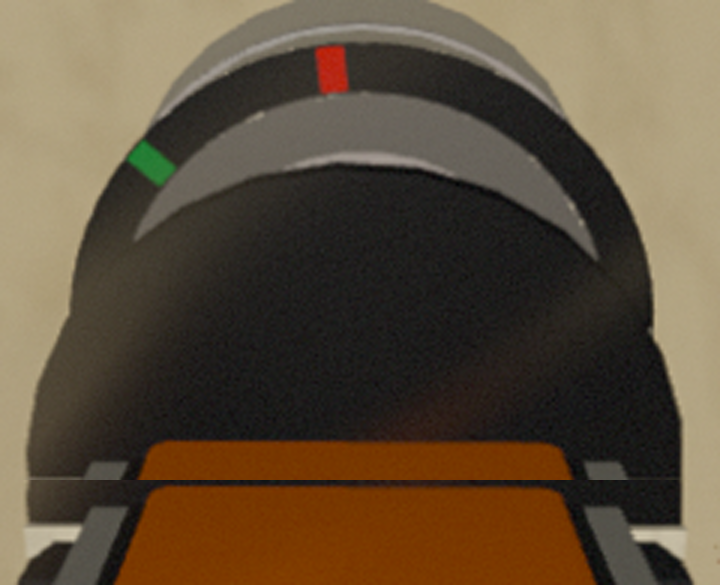

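```bash
python3 - <<'E'
from st import *
from scipy.optimize import least_squares as ls
s,M=st();f=np.load('wrist.npz');g=f['im'].astype(int).sum(2)
W=lambda u,v,z:M.T@(pt('wrist',u,v,z)-s['position'])
zt=s['position'][2]+.3
D=[]
for v in range(275,297,4):
    r=g[v]; l=next(u for u in range(240,180,-1) if r[u]>200); R_=next(u for u in range(400,460) if r[u]>200)
    D+=[W(l+.5,v,zt),W(R_-.5,v,zt)]; print(v,l,R_)
for u in range(305,365,8):
    v=next(v for v in range(378,420) if g[v,u]>220); print(u,v,end=' '); D+=[W(u,v-.5,zt)]
D=np.array(D)
o=ls(lambda p:np.hypot(D[:,0]-p[0],D[:,1]-p[1])-p[2],[0,0,49],loss='soft_l1');print('\nlid disc',o.x.round(2),o.fun.round(1))
o2=ls(lambda p:np.hypot(D[:,0]-p[0],D[:,1]-p[1])-49,[0,0]);print('r=49',o2.x.round(2))
C=lambda x,y:W(200+(x+.5)/3-.5,140+(y+.5)/3-.5,95)
E=np.array([C(*p) for p in [(365,43),(330,45),(590,150),(640,235),(652,290),(72,290),(90,225)]])
o=ls(lambda p:np.hypot(E[:,0]-p[0],E[:,1]-p[1])-60.5,[0,0]);print('rim',o.x.round(2),o.fun.round(1))
c=o.x
for n,p in[('red',(332,69)),('green',(152,163))]:
    q=C(*p)[:2]-c; w=M[:2,:2]@q; print(n,np.hypot(*q).round(1),np.degrees(np.arctan2(w[1],w[0])).round(1))
p,q=W(209,305,zt),W(427.3,305,zt);print('pointers',p.round(1),q.round(1),((p+q)/2).round(1))
print('scene-based grinder in tool',(M.T@(np.array([492.1,177.2,95])-s['position'])).round(2))
E
```

```text
6.05 [490.5 177.  162.4] yaw 80.51 z [-0. -0. -1.] gap 58.9 F [ 0.1 -0.4 -1.7] T [-0.02 -0.05 -0.07] j [ 0.22  0.43  1.89 -0.    0.82  0.39]
275 215 425
279 215 427
283 213 427
287 210 427
291 209 427
295 240 400
305 391 313 392 321 391 329 391 337 390 345 388 353 386 361 384 
lid disc [ 0.67 -0.41 47.54] [ -0.2   0.1  -0.6   0.6  -0.    0.3   1.1   0.1   1.4   0.  -12.3 -12.
   0.3   0.5  -0.2   0.   -0.   -0.3  -0.3   0.1]
r=49 [ 1.32 -0.52]
rim [-0.71  0.37] [ 0.2  0.2 -0.4 -0.  -0.  -0.  -0.4]
red 56.1 86.6
green 56.0 128.4
pointers [  0.5 -49.8  -0.3] [ 0.5 47.7 -0.3] [ 0.5 -1.  -0.3]
scene-based grinder in tool [ 0.45  1.58 67.42]
```

Converted, 22 mm is 0.352, 1.2 mm is 0.0192.

Call:
tcp_steps(offsets={"deltas":[[-0.0128,0.0192,0.352,0,0,0,50],[0,0,0.32,0,0,0,50],[0,0,0,0,0,0,50]]})

```text
time_s: 6.42
position: [491.4, 175.4, 119.5]
tcp_rot: [-2.399, -2.027, 0.003]
contact_force: [0.5, -0.5, -1.4]
finger_gap: 59.2
gripper_force: 65.0
```

Call:
tcp_steps(offsets={"deltas":[[0,0,0.032,0,0,0,50],[0,0,0.032,0,0,0,50],[0,0,0.032,0,0,0,50],[0,0,0.032,0,0,0,50]]})

```text
time_s: 6.92
position: [492.0, 176.4, 112.4]
tcp_rot: [2.399, 2.028, 0.0]
contact_force: [-0.2, -0.2, -1.5]
finger_gap: 59.1
gripper_force: 65.0
```

```bash
python3 -c "
from st import *
st()"
```

```text
6.92 [492.  176.4 112.4] yaw 80.44 z [ 0. -0. -1.] gap 59.1 F [-0.2 -0.2 -1.5] T [ 0.01 -0.04 -0.06] j [ 0.22  0.51  1.93 -0.    0.7   0.38]
```

Converted, 3 mm is 0.048, 1 mm is 0.016.

Call:
tcp_steps(offsets={"deltas":[[0,0,0.048,0,0,0,50],[0,0,0.048,0,0,0,50],[0,0,0.048,0,0,0,50],[0,0,0.016,0,0,0,50],[0,0,0,0,0,0,50]]})

```text
time_s: 7.55
position: [492.0, 176.3, 102.2]
tcp_rot: [2.399, 2.028, -0.0]
contact_force: [0.3, 0.3, -1.8]
finger_gap: 59.2
gripper_force: 65.0
```

```bash
python3 -c "
from st import *
st()"
```

```text
7.55 [492.  176.3 102.2] yaw 80.43 z [-0. -0. -1.] gap 59.2 F [ 0.3  0.3 -1.8] T [ 0.05  0.02 -0.01] j [ 0.22  0.53  1.94 -0.    0.68  0.38]
```

Call:
tcp_steps(offsets={"deltas":[[0,0,0.016,0,0,0,50],[0,0,0,0,0,0,50]]})

```text
time_s: 7.8
position: [492.0, 176.3, 101.3]
tcp_rot: [2.399, 2.028, -0.0]
contact_force: [0.0, 0.2, -1.6]
finger_gap: 59.3
gripper_force: 65.0
```

```bash
python3 -c "
from st import *
st()"
```

```text
7.8 [492.  176.3 101.3] yaw 80.43 z [ 0. -0. -1.] gap 59.3 F [ 0.   0.2 -1.6] T [-0.01 -0.   -0.02] j [ 0.22  0.53  1.94 -0.    0.68  0.38]
```

Converted, 0.5 mm is 0.008.

Call:
tcp_steps(offsets={"deltas":[[0,0,0.008,0,0,0,50],[0,0,0.008,0,0,0,50],[0,0,0,0,0,0,50]]})

```text
time_s: 8.18
position: [492.0, 176.4, 100.7]
tcp_rot: [2.399, 2.028, 0.001]
contact_force: [-2.2, -0.1, 4.8]
finger_gap: 59.0
gripper_force: 65.8
```

Call:
tcp_steps(offsets={"deltas":[[0,0,0.008,0,0,0,50],[0,0,0,0,0,0,50]]})

```text
time_s: 8.43
position: [492.0, 176.4, 100.7]
tcp_rot: [2.398, 2.028, 0.001]
contact_force: [-4.3, -0.4, 12.2]
finger_gap: 59.0
gripper_force: 66.6
```

```bash
python3 -c "
from st import *
st()"
```

```text
8.43 [492.  176.4 100.7] yaw 80.44 z [ 0.001  0.    -1.   ] gap 59.0 F [-4.3 -0.4 12.2] T [-0.21  0.59 -0.03] j [ 0.22  0.53  1.94 -0.    0.67  0.38]
```

Converted, -0.5 mm is -0.008, 0.08 rad / 1.5708 = 0.0509.

Call:
tcp_steps(offsets={"deltas":[[0,0,-0.008,0,0,0.0509,50],[0,0,0,0,0,0.0509,50],[0,0,0,0,0,0.0509,50],[0,0,0,0,0,0.0509,50]]})

```text
time_s: 8.93
position: [492.1, 176.2, 100.7]
tcp_rot: [2.692, 1.618, 0.001]
contact_force: [-1.8, -1.0, 4.2]
finger_gap: 58.9
gripper_force: 65.8
```

```bash
python3 -c "
from st import *
st()"
```

```text
8.93 [492.1 176.2 100.7] yaw 61.99 z [ 0.001 -0.    -1.   ] gap 58.9 F [-1.8 -1.   4.2] T [-0.39  0.18  0.34] j [ 0.22  0.53  1.94 -0.    0.67  0.71]
```

Call:
tcp_steps(offsets={"deltas":[[0,0,0,0,0,0.0509,50],[0,0,0,0,0,0.0509,50],[0,0,0,0,0,0.0509,50],[0,0,0,0,0,0.0509,50],[0,0,0,0,0,0.0509,50],[0,0,0,0,0,0,50],[0,0,0,0,0,0,50]]})

```text
time_s: 9.8
position: [491.8, 176.2, 100.7]
tcp_rot: [2.959, 1.054, -0.0]
contact_force: [-3.5, -1.1, 6.0]
finger_gap: 59.3
gripper_force: 65.9
```

```bash
python3 - <<'E'
from st import *
st();im,d=grab('wrist');sc,_=grab('scene')
a=im[60:420,140:500];b=cv2.resize(sc[250:370,220:340],(360,360),interpolation=2)
cv2.imwrite('pics/w3.png',np.hstack([a,b])[...,::-1])
E
```

```text
9.8 [491.8 176.2 100.7] yaw 39.2 z [ 0. -0. -1.] gap 59.3 F [-3.5 -1.1  6. ] T [-0.38  0.41  0.11] j [ 0.22  0.53  1.94 -0.    0.67  1.1 ]
```

View pics/w3.png

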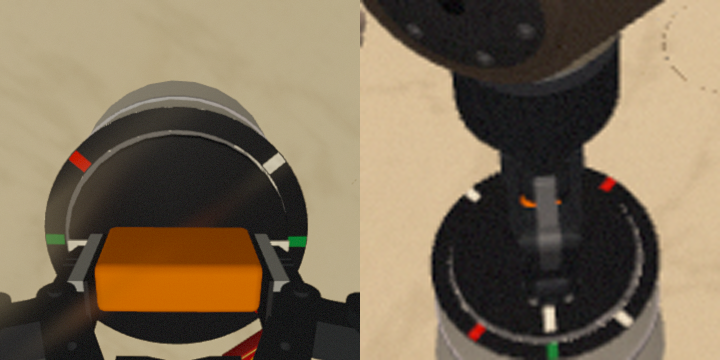

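Left, the wrist view: pointers beside the green marks at about (75,243) and (275,242), with the lid flat. Right, the scene view: the pointer at (548,318) sits nearly in line with green at (553,350). I'll measure that angle in an enlarged crop.

```bash
python3 - <<'E'
from st import *
f=np.load('wrist.npz')['im'];s=np.load('scene.npz')['im']
L=cv2.resize(f[275:325,180:240],(480,400),interpolation=2)[:, :380];R_=cv2.resize(f[275:325,390:450],(480,400),interpolation=2)[:, :400]
cv2.imwrite('pics/c3.png',np.hstack([L,R_])[...,::-1])
E
```

```text
(no output)
```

View pics/c3.png

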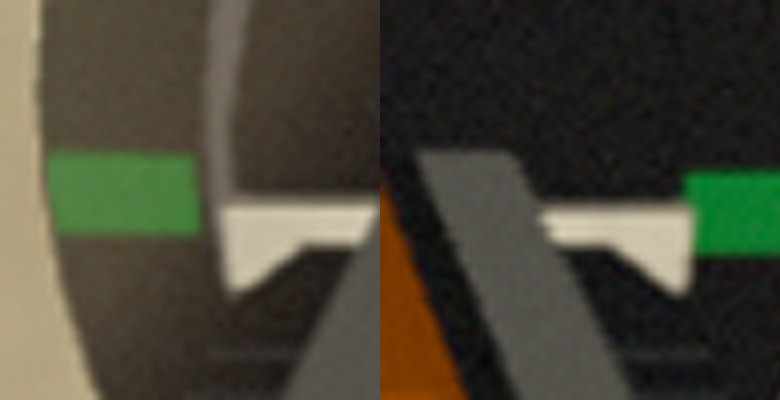

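```bash
python3 - <<'E'
from st import *
s,M=st()
P=lambda ox,x,y,z:pt('wrist',ox+(x+.5)/8-.5,275+(y+.5)/8-.5,z)
def ang(a,b):
    d=b-a;return a.round(1),b.round(1),np.linalg.norm(d).round(1),np.degrees(np.arctan2(d[1],d[0])).round(2)
print('pointer',ang(P(180,228,251,101),P(390,308,253,101)))
print('green',ang(P(180,122,195,95),P(390,355,214,95)))
E
```

```text
9.9 [491.8 176.2 100.7] yaw 39.2 z [ 0. -0. -1.] gap 59.0 F [-1.6 -1.2  6.3] T [-0.45  0.36  0.05] j [ 0.22  0.53  1.94 -0.    0.67  1.1 ]
pointer (array([459.9, 214.1, 101. ]), array([521.9, 137.8, 101. ]), np.float64(98.4), np.float64(-50.94))
green (array([455.1, 220.4,  95. ]), array([524.1, 133.7,  95. ]), np.float64(110.9), np.float64(-51.48))
```

Pointer line −50.9°, green line −51.5°: the lid needs about 0.6° more.

Converted, 0.011 rad / 1.5708 = 0.007.

Call:
tcp_steps(offsets={"deltas":[[0,0,0,0,0,0.007,50],[0,0,0,0,0,0,50],[0,0,0,0,0,0,50],[0,0,0,0,0,0,50]]})

```text
time_s: 10.4
position: [491.9, 176.2, 100.7]
tcp_rot: [2.965, 1.037, 0.0]
contact_force: [-4.0, -1.2, 5.5]
finger_gap: 59.2
gripper_force: 65.9
```

```bash
python3 - <<'E'
from st import *
st();f,d=grab('wrist')
L=cv2.resize(f[275:325,180:240],(480,400),interpolation=2)[:, :380];R_=cv2.resize(f[275:325,390:450],(480,400),interpolation=2)[:, :400]
cv2.imwrite('pics/c4.png',np.hstack([L,R_])[...,::-1]);st()
E
```

```text
10.4 [491.9 176.2 100.7] yaw 38.57 z [ 0. -0. -1.] gap 59.2 F [-4.  -1.2  5.5] T [-0.37  0.34  0.09] j [ 0.22  0.53  1.94 -0.    0.67  1.12]
10.45 [491.9 176.2 100.7] yaw 38.57 z [ 0. -0. -1.] gap 59.2 F [-3.9 -0.6  5.8] T [-0.36  0.32  0.09] j [ 0.22  0.53  1.94 -0.    0.67  1.12]
```

View pics/c4.png

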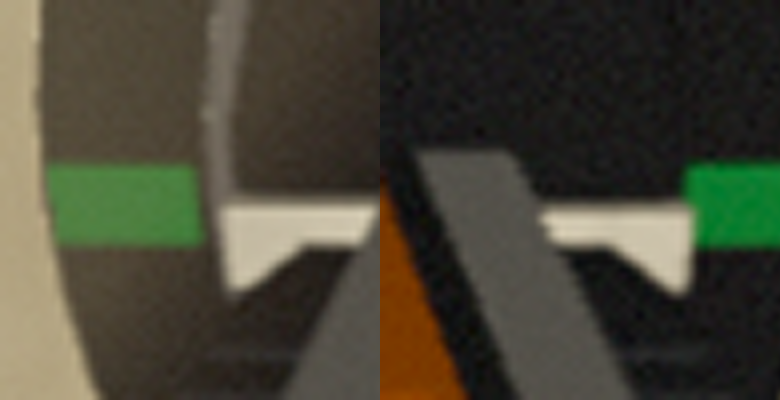

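The pointers (y 251 and 253) and the green marks (y 205 on both sides) now run parallel. The remaining offset is parallax from the height step. The lid is seated and steady.

```bash
python3 -c "
from h import *
print(robot.job_done())"
```

```text
the job is handed in; nothing more can be done
None
```

The largest lid is seated flat on the grinder, turned 42° clockwise to the green marks and held steadily in the grip; I handed the job in at about 10.5 s, and no verdict came back.

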